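# Make up a two-pack on the length gauge and clamp its leg

## Task

On the food bank's packing bench, close the gap on the length gauge: butt the loose carton squarely flush against the carton standing at the gauge's fixed leg. Then slide the gauge's sliding leg up to the two-pack mark (the middle one of the three lines across the rail) and, holding the leg on that mark, squeeze its cam lever fully shut against its grip plate. Finish still holding: fingers pinching lever and grip plate together with the leg on the mark, the two cartons still flush and upright, and everything else on the bench left where it is.

Things in the scene. Friction and masses are not known exactly. Their poses are not given: they have to be found in the camera images.
- gauge: Length gauge fixed to the bench: plywood bed 175 x 460 mm, 10 mm thick. Origin: centre of its underside, on the bench. x points from the rail (robot's side) to the back fence, y along the rail to the fixed leg, z up. Aluminium rail along y at x = -55 mm: 30 wide, its top 30 mm above the bench. Back fence along y: face at x = +75 mm, top 40 mm above the bench.
- mark2 (a point): Two-pack mark: middle of the middle one of three dark lines, 2 mm thick, across the rail's top (two dots beside it; one and three at its neighbours, 100 mm either side). At (-55, -14, 30) mm in the gauge's frame, axes as the gauge's; 204 mm from the fixed leg's inner face, so two cartons have 4 mm of play.
- fixed_face (a point): Point at (45, 190, 40) mm in the gauge's frame, axes as the gauge's, on the inner face of the fixed leg, on which the cartons lean: a 12 mm aluminium plate standing across the bed at its +y end, its top 75 mm above the bench.
- leg_edge (a point): Reading edge of the sliding leg: point on the rail's top centre line in the plane of the leg's pressing face (towards the cartons). It is at mark2 when the leg is on the mark. Axes as the gauge's. The leg's steel saddle, 48 mm wide along x, straddles the rail and reaches 40 mm back from the edge (-y), top 41 mm above the bench, with lever ears up to 54 mm.
- leg_face (a point): Point on the sliding leg's pressing face, 100 mm along +x from the rail's centre line, 40 mm above the bench. The leg proper is an aluminium plate 12 mm thick, top 75 mm above the bench, reaching from the saddle across the bed (24 to 120 mm from the rail's centre line).
- leg (a joint): Place of the sliding leg along the rail, m: 0 on the two-pack mark, positive away from the cartons (gauge's -y), negative past the mark towards them; limits -0.09 and 0.155. Slides with about 1.5 N of friction; the shut lever's cam brakes it with about 10 N more, so it can still be shifted by force.
- grip_mid (a point): Point to hold the sliding leg by: middle of its grip plate in x and y, 36 mm behind the leg's edge (towards -y), 85 mm above the bench. The grip plate: upright aluminium with a rubber facing, fixed on the saddle, 26 mm wide along x, 8 mm thick along y, 41 to 105 mm above the bench; outer face 40 mm, inner face 32 mm behind the edge. Axes as the gauge's.
- lever (a joint): Cam lever, rad: 0 fully shut (handle upright), 0.5 fully open (handle leans to the cartons, +y). Pivot along x, 18 mm behind the leg's edge, 46 mm above the bench. Stiff, stays where left; pushed alone it pushes the open leg away, so squeeze it with the grip plate (54 mm over both outer faces when open, 26 shut). Its cam bears on the rail near shut: needs about 18 N (grip with 25 to 40).
- lever_tip (a point): Tip of the cam lever's black plastic handle, 59 mm from the pivot: 105 mm above the bench when shut, 98 mm when fully open. The handle is 22 mm wide along x, 8 mm thick, and runs from 13 to 59 mm out from the pivot; when shut, its outer (+y) face is 14 mm behind the leg's edge. z points along the lever to its tip.
- carton_a: Food carton, 58 mm (x) by 100 mm (y) by 85 mm high, about 0.35 kg, loose, cardboard with a pale label; stands on the bed against the fixed leg and about 1 mm off the back fence. Origin: centre of its underside.
- carton_b: The loose carton to be butted: same make and size as carton_a (58 x 100 x 85 mm); stands askew on the bed between carton_a and the sliding leg with a gap of 15 to 60 mm. Origin: centre of its underside. Flush, it lies 100 mm from carton_a along -y, their sides in line.
- folding_rule: Bystander: wooden folding rule, 110 x 16 x 12 mm, lying on the bed between the rail and carton_a. Origin: centre of its underside.
- food_tin: Bystander: food tin, 74 mm across, 110 mm high, behind the back fence. Origin: centre of its underside.
- sauce_jar: Bystander: amber jar, 68 mm across, 120 mm high, behind the back fence. Origin: centre of its underside.
- fish_tin: Bystander: flat tin, 84 mm across, 36 mm high, on the robot's side of the gauge. Origin: centre of its underside.
- tape_roll: Bystander: roll lying flat, 104 mm across, 48 mm high, on the robot's side of the gauge. Origin: centre of its underside.
- tea_box: Bystander: small carton, 125 x 70 x 66 mm, beyond the fixed leg. Origin: centre of its underside.
- mug: Bystander: white mug, 80 mm across, 92 mm high, at the gauge's other end. Origin: centre of its underside.
Not all that is in view belongs to the job. Leave any black look-alike of the carton_b alone.

How it is judged:
By the outcome, as a careful person would: the job done as asked, in the order asked, and still so for the second after the job is handed in, while the arm keeps its last pose, push and grip.
It also fails if it takes over 51 s, if anything falls off the work surface, if the arm or the gripper's body presses on something with over 40 N, if the wrist force passes 120 N, or if a joint passes its speed limit or range.

## Robot

A 7-joint arm with a two-finger parallel gripper is mounted at the origin on the work surface. World frame = base frame: x ahead of the robot, y to its left, z up, the work surface at z = 0. Lengths are in m, angles in rad, forces in N, time in s.
With the tool pointing down it reaches from about 0.4 to 0.875 m from the base axis. Payload 19.3 kg.
Tool frame: the origin (TCP) lies at the very end of the fingers, on their centre line; the grasp point (between the pads) lies 19 mm behind it; z points along the fingers, y is the line along which they close (so a half turn about z gives the same grasp; the last joint's range is limited). The gripper opens to 85 mm and grips with 20 to 120 N. Pads are 22 mm wide; open, the fingers measure 114 mm over their backs; the gripper's body (76 mm by 85 mm) begins 54 mm behind the grasp point. The pads swing forward as they close: fully open they stand 13 mm farther back than shut.
Start: joints at [-1.344, 0.521, -0.036, 1.599, 0.021, 1.021, -0.113], TCP at [0.183, 0.598, 0.231] pointing down, gripper open.
Joint ranges: [-2.91, 2.91], [-0.3, 2.13], [-1.5, 1.42], [0.17, 2.43], [-1.26, 4.41], [0.16, 1.93], [-2.52, 2.52]. Speed limits (rad/s): [1.89, 1.89, 2.39, 2.39, 3.01, 3.01, 3.01].

## Interface

Orientations are given as [roll, pitch, yaw] about the fixed x, y, z axes, in that order (R = Rz(yaw) Ry(pitch) Rx(roll)).
In Python, from workcell import monitor, viewer, bot gives the robot as it stands.
- The arm moves only by the tool move_arm, never from a script. Its arguments are lists of equal length, an entry for each row: "gripper": the opening, from 0 (shut) to 1 (fully open); "linear": the shift along the tool's x, y, z in cm, a list of three; "twist": the turn about the tool's z in degrees. A call has 1 to 8 rows; each row shifts and turns the commanded pose from where the row before left it, along the tool's axes as they then stand; what a row does not reach is not made up. A row lasts 1/10 s, in which the tool goes at most 50 mm and 8.59 degrees, less where a joint would pass 70% of its speed; a pose out of reach is approached as far as the arm can. A call with a gripper value outside its range is refused whole. The fingers move at their own pace and stop on an object; "squeeze" is the grip in N (left out, the last holds). Time passes only in rows, so rows that do not move let the fingers close. It gives the time, the measured TCP pose, the force, the opening and the grip force at its end, in the units of the state.
- monitor.observe(): the state, without advancing time (a new reading comes with each control period).
- viewer.grab_frame(name): name is "scene" or "top" or "wrist"; returns a dict with "img" (400x640x3 uint8, red, green, blue), "K" (3x3 intrinsics, pixels), "eye" and "rotation" of the camera in the world. Camera axes: x right, y up, looking along -z (the intrinsics and any distortion apply to the point x, -y, -z); pixel columns grow to the right and rows downward; lengths in m; the calibration is good to about 2 mm. A picture is of the moment at which its call begins. There is no depth.
- bot.job_done(): hands the job in; it is judged then, once.
The state is a dict: "clock": time; "qpos": joint angles; "qd": joint speeds; "joint_efforts": joint torques, N m; "position": TCP position; "tool_rot": TCP orientation; "force": force on the tool from outside, world axes, zero at the start; "moment": the same for the moment, N m; "grip_width": finger opening in m; "finger_force": force on a finger pad.
Only numpy, scipy, OpenCV 4.12 (cv2) and the standard library are available. Lean on these libraries where they do the work, as an engineer would, in place of code of your own. Each camera call takes 0.05 s, during which the arm holds its last target. There are 200 camera calls.

## Working session

There is one attempt and no reset: what is moved stays moved. The work goes in short steps, Python scripts to look and compute and a tool call to move; the robot and the scene stay as the last step left them, time stands still between calls to the robot, and variables do not carry over. Pictures are saved under pics/ and viewed, at most 10 in all, crops included, and the job is handed in when it is done.

Besides the shell and the picture viewer there is one more tool, called as name(argument=value, ...), one argument or row to a line, values as JSON. move_arm: Moves the arm, as the interface text tells. Its arguments: {"type":"object","properties":{"gripper":{"type":"array"},"linear":{"type":"array"},"twist":{"type":"array"},"squeeze":{"type":"number"}},"required":["gripper","linear","twist"]}

```bash
mkdir -p pics; ls; python3 - <<'E'
from workcell import monitor, viewer, bot
import cv2,numpy as np
s=monitor.observe();print({k:np.round(v,3).tolist() for k,v in s.items()})
for n in ["scene","top"]:
    f=viewer.grab_frame(n);cv2.imwrite(f"pics/{n}0.png",f["img"][:,:,::-1])
    print(n,f["K"],f["eye"],f["rotation"],[k for k in f])
E
```

```text
pics
{'clock': 0.0, 'qpos': [-1.344, 0.522, -0.036, 1.6, 0.021, 1.021, -0.113], 'qd': [0.0, 0.0, 0.002, 0.0, -0.0, 0.001, 0.0], 'joint_efforts': [0.0, -92.711, 1.98, -36.994, 0.018, 0.008, -0.0], 'position': [0.183, 0.597, 0.231], 'tool_rot': [-3.14, 0.0, 2.845], 'force': [-0.817, -0.005, -0.244], 'moment': [0.018, -0.005, 0.018], 'finger_force': 0.0, 'grip_width': 0.086}
scene [[432.32782851   0.         328.72648964]
 [  0.         432.32782851 196.86367545]
 [  0.           0.           1.        ]] [ 1.25265691 -0.29633853  0.6924374 ] [ 0.89482705 -0.01170706  1.13147672] ['img', 'K', 'eye', 'rotation']
top [[429.31409338   0.         312.66547403]
 [  0.         429.31409338 197.00980025]
 [  0.           0.           1.        ]] [0.39201614 0.01290777 1.15485607] [ 0.13659701 -0.01283356 -1.56457515] ['img', 'K', 'eye', 'rotation']
```

View pics/scene0.png

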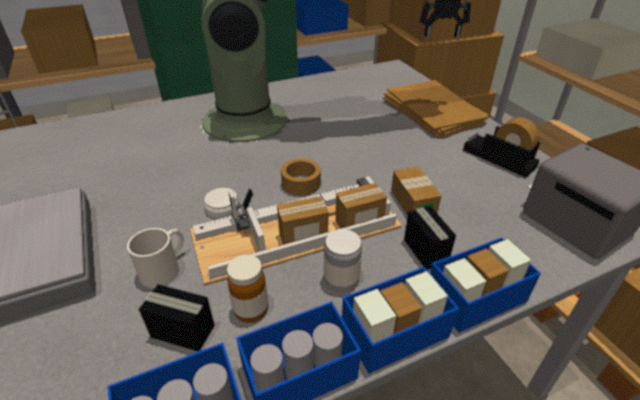

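View pics/top0.png

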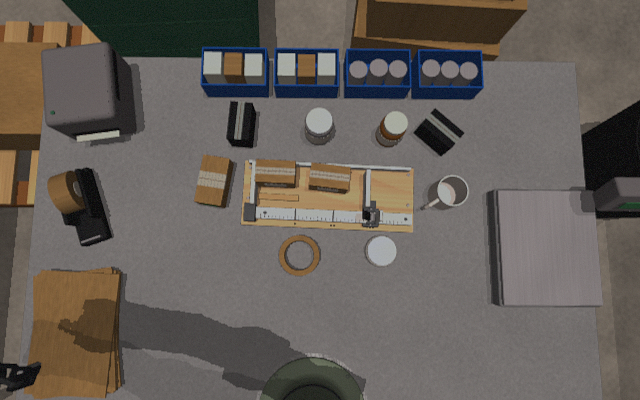

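The top view shows the gauge at px (242–414, 160–230). Candidates for carton_b are:
- the brown carton at (329,177), askew in the middle of the bed;
- the brown carton at (275,173), which is carton_a against the fixed leg (250,190);
- the tea box at (212,181), off the gauge;
- the black look-alikes at (242,124) and (439,132).

I choose (329,177). The sliding leg is at (368,200). I'll check this in a close crop.

```bash
python3 - <<'E'
import cv2
a=cv2.imread("pics/top0.png")[148:242,232:424]
cv2.imwrite("pics/crop0.png",cv2.resize(a,None,fx=4,fy=4,interpolation=cv2.INTER_CUBIC))
E
```

```text
(no output)
```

View pics/crop0.png

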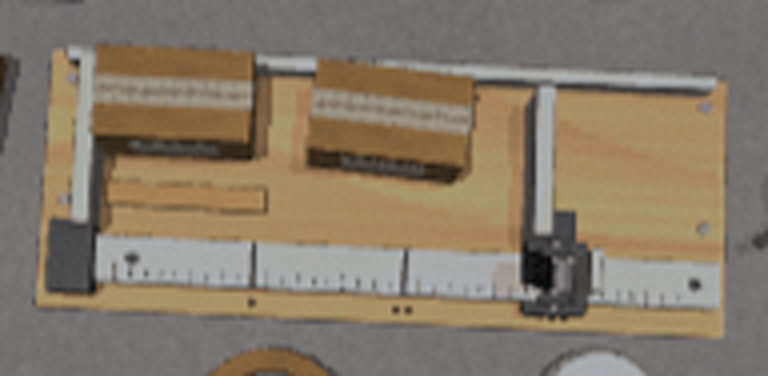

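The crop confirms it: carton_b is brown with a pale label, top corners about (318,58),(474,76),(463,168),(308,152). Carton_a is flush at the fixed leg. The two-dot mark is at (404,270), and the leg is about 90 mm short of it with its lever leaning to the left (+y). Next I fit the poses.

```bash
cat > h.py <<'E'
import numpy as np, cv2
from scipy.spatial.transform import Rotation as R
from scipy.optimize import least_squares
def cam(f):
    r=np.array(f["rotation"]); 
    r=R.from_euler("xyz",r).as_matrix() if r.shape==(3,) else r
    return f["K"],np.array(f["eye"]),r
def proj(c,P):
    K,e,r=c; q=(np.atleast_2d(P)-e)@r; q=q*[1,-1,-1]; q=q@K.T; return q[:,:2]/q[:,2:]
def ray(c,uv,z):
    K,e,r=c; d=np.array(r)@(np.linalg.inv(K)@[uv[0],uv[1],1]*np.array([1,-1,-1])); return e+d*(z-e[2])/d[2]
def fit(c,obj,uv,p0):
    def w(p): 
        cc,ss=np.cos(p[2]),np.sin(p[2]); o=np.array(obj,float)
        return np.c_[p[0]+cc*o[:,0]-ss*o[:,1],p[1]+ss*o[:,0]+cc*o[:,1],o[:,2]]
    s=least_squares(lambda p:(proj(c,w(p))-uv).ravel(),p0); return s.x,np.sqrt(np.mean(s.fun**2))
E
python3 - <<'E'
from h import *
from workcell import viewer
c=cam(viewer.grab_frame("top"))
cr=lambda L:(np.array(L,float)+.5)/4-.5+[232,148]
g,e=fit(c,[(.0875,.23,.01),(.0875,-.23,.01),(-.0875,-.23,.01),(-.0875,.23,.01),(-.055,-.014,.03),(-.055,.086,.03)],cr([(55,48),(725,82),(722,336),(38,304),(404,270),(254,262)]),[.5,0,0])
print("gauge",g,e)
T=lambda p:np.array([g[0]+np.cos(g[2])*p[0]-np.sin(g[2])*p[1],g[1]+np.sin(g[2])*p[0]+np.cos(g[2])*p[1]])
I=lambda w:np.array([[np.cos(g[2]),np.sin(g[2])],[-np.sin(g[2]),np.cos(g[2])]])@(np.array(w)[:2]-g[:2])
o=[(.029,.05,.095),(.029,-.05,.095),(-.029,-.05,.095),(-.029,.05,.095)]
for n,q in (("a",[(95,45),(255,52),(252,145),(93,135)]),("b",[(318,58),(474,76),(463,168),(308,152)])):
    b,e=fit(c,o,cr(q),[.5,0,0]); print(n,b,e,"in gauge",I(b),b[2]-g[2])
print("mark",T((-.055,-.014)))
for q,z in (((535,88),.075),((529,235),.075),((553,88),.075),((552,235),.075)): print("leg",I(ray(c,cr(q),z)))
for n,q,z in (("tape",(272,400),.048),("fish",(595,395),.036)): print(n,I(ray(c,cr(q),z)))
E
```

```text
gauge [ 0.55439837 -0.04215663 -0.04080593] 0.4172654492619721
a [ 0.60256368  0.09498608 -0.03595599] 0.31375646099822757 in gauge [0.04253054 0.13899343] 0.004849944327927139
b [ 0.59146592 -0.04125271 -0.10396248] 0.38141393169420446 in gauge [0.03699982 0.00241532] -0.06315654614518745
mark [ 0.49887303 -0.05390127]
leg [ 0.06187661 -0.09022673]
leg [-0.03317328 -0.08929525]
leg [ 0.06245047 -0.10177945]
leg [-0.03246511 -0.10388333]
tape [-0.14412563  0.06855672]
fish [-0.13078679 -0.1403207 ]
```

```bash
cat >> h.py <<'E'
G=np.array([0.5544,-0.0422,-0.0408])
def T(p,g=G): return np.array([g[0]+np.cos(g[2])*p[0]-np.sin(g[2])*p[1],g[1]+np.sin(g[2])*p[0]+np.cos(g[2])*p[1]])
def I(w,g=G): return np.array([[np.cos(g[2]),np.sin(g[2])],[-np.sin(g[2]),np.cos(g[2])]])@(np.array(w)[:2]-g[:2])
def plan(s,xy,z,yawdeg=None):
    "gauge-frame target -> shift in tool axes, cm, and twist, deg"
    M=R.from_euler("xyz",s["tool_rot"]).as_matrix()
    d=np.r_[T(xy),z]-np.array(s["position"])
    tw=None if yawdeg is None else -((yawdeg-np.degrees(s["tool_rot"][2])+180)%360-180)
    print("tool cm",np.round(M.T@d*100,2),"twist",tw,"at gauge mm",np.round(I(s["position"])*1000,1),"z",round(s["position"][2],4),"yaw-g",round(np.degrees(s["tool_rot"][2]-G[2]),2),"f",np.round(s["force"],1),"w",round(float(s["grip_width"]),4),"t",s["clock"], "q7",round(float(s["qpos"][6]),2))
E
python3 - <<'E'
from h import *
from workcell import viewer,monitor
plan(monitor.observe(),(.040,.0035),.231,90-2.338)
c=cam(viewer.grab_frame("top"))
for n,q,z in (("tin",(319,117),.11),("jar",(395,122),.12)): print(n,I(ray(c,q,z)))
E
```

```text
tool cm [-5.803e+01 -4.895e+01  3.000e-02] twist 75.33399478089927 at gauge mm [-397.4  624. ] z 0.2309 yaw-g 165.33 f [-0.   0.1 -0.8] w 0.0855 t 0.15 q7 -0.11
tin [0.18383757 0.03541048]
jar [ 0.1773109 -0.1548212]
```

move_arm(
  gripper=[1,1,1,1,1,1,1,1],
  linear=[
    [-3,-2.5,0],
    [-3,-2.5,0],
    [-3,-2.5,0],
    [-3,-2.5,0],
    [-3,-2.5,0],
    [-3,-2.5,0],
    [-3,-2.5,0],
    [-3,-2.5,0],
  ],
  twist=[0,0,0,0,0,0,0,0],
  squeeze=25,
)

```text
clock: 1.0
position: [0.3544, 0.3348, 0.2314]
tool_rot: [3.141, 0.0, 2.845]
force: [0.2, -0.0, -0.5]
grip_width: 0.085
finger_force: 0.0
```

move_arm(
  gripper=[1,1,1,1,1,1,1,1],
  linear=[
    [-3,-2.5,0],
    [-3,-2.5,0],
    [-3,-2.5,0],
    [-3,-2.5,0],
    [-3,-2.5,0],
    [-3,-2.5,0],
    [-3,-2.5,0],
    [-3,-2.5,0],
  ],
  twist=[0,0,0,0,0,0,0,0],
)

```text
clock: 1.8
position: [0.5255, 0.0733, 0.2313]
tool_rot: [3.142, 0.0, 2.845]
force: [-0.4, 0.8, 0.6]
grip_width: 0.0852
finger_force: 0.0
```

move_arm(
  gripper=[1,1,1,1,1,1,1,1],
  linear=[
    [0,0,0],
    [0,0,0],
    [0,0,0],
    [0,0,0],
    [0,0,0],
    [0,0,0],
    [0,0,0],
    [0,0,0],
  ],
  twist=[8.4,8.4,8.4,8.4,8.4,8.4,8.4,8.4],
)

```text
clock: 2.6
position: [0.5248, 0.0748, 0.2313]
tool_rot: [-3.141, 0.0, 1.666]
force: [-0.0, 0.6, -0.1]
grip_width: 0.0856
finger_force: 0.0
```

```bash
python3 - <<'E'
from h import *
from workcell import viewer,monitor
plan(monitor.observe(),(.040,.0035),.12,90-2.338)
E
```

```text
tool cm [-12.12   5.85  11.13] twist 7.789950108812036 at gauge mm [-34.4 115.7] z 0.2313 yaw-g 97.79 f [-0.   0.6 -0.1] w 0.0856 t 2.6 q7 0.04
```

move_arm(
  gripper=[1,1,1,1,1,1],
  linear=[
    [-3,1.5,0],
    [-3,1.5,0],
    [-3,1.5,0],
    [-3,1.3,0],
    [0,0,0],
    [0,0,0],
  ],
  twist=[0,0,0,0,7.8,0],
)

```text
clock: 3.2
position: [0.5946, -0.0396, 0.2309]
tool_rot: [-3.141, 0.0, 1.532]
force: [-0.8, 0.1, -1.2]
grip_width: 0.0854
finger_force: 0.0
```

```bash
python3 - <<'E'
from h import *
from workcell import viewer,monitor
plan(monitor.observe(),(.040,.0035),.06,90-2.338)
f=viewer.grab_frame("wrist");cv2.imwrite("pics/w1.png",f["img"][:,:,::-1]);print(f["eye"],f["rotation"],f["K"])
E
```

```text
tool cm [-0.07  0.   17.09] twist 0.08943131286099515 at gauge mm [40.1  4.3] z 0.2309 yaw-g 90.09 f [-0.8  0.1 -1.2] w 0.0854 t 3.2 q7 0.17
[0.59704409 0.02564182 0.37353943] [-2.63875525e-01 -9.75111369e-05 -3.88023693e-02] [[315.34370346   0.         319.13664159]
 [  0.         315.34370346 203.09118186]
 [  0.           0.           1.        ]]
```

View pics/w1.png

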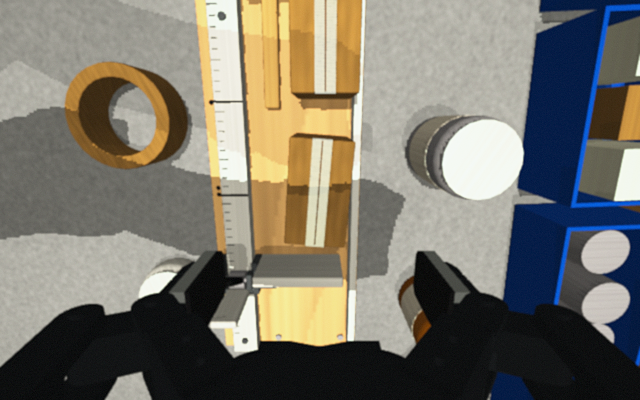

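Wrist view: carton_b's top is at (291,134),(354,138),(347,248),(285,243), carton_a's near top edge is at (291,93)-(359,97), the marks are at rows 101 and 194, and the leg plate is at (300,270). I'll cross-check the positions from these.

```bash
python3 - <<'E'
from h import *
K=np.array([[315.3437,0,319.1366],[0,315.3437,203.0912],[0,0,1]])
c=(K,np.array([0.59704409,0.02564182,0.37353943]),R.from_euler("xyz",[-2.63875525e-01,-9.75e-05,-3.88023693e-02]).as_matrix())
o=[(.029,.05,.095),(.029,-.05,.095),(-.029,-.05,.095),(-.029,.05,.095)]
b,e=fit(c,o,np.array([(354,138),(347,248),(285,243),(291,134.)]),[.59,-.04,0]);print("b",I(b),np.degrees(b[2]-G[2]),e)
for n,q,z in (("a corner",(291,93),.095),("a corner",(359,97),.095),("mark2",(230,194),.03),("mark1",(230,101),.03),("fence face top",(361,60),.04),("rail l",(208,60),.03),("rail r",(243,60),.03),("rail l",(222,194),.03),("rail r",(249,194),.03),("leg top far edge",(260,255),.075),("leg top far",(340,255),.075)): print(n,np.round(I(ray(c,q,z))*1000,1))
E
```

```text
b [0.04000637 0.00364145] -3.403665108122466 1.3104638139613702
a corner [16.3 89.6]
a corner [73.3 86.5]
mark2 [-59.8 -12.9]
mark1 [-52.7  86.3]
fence face top [ 80.6 124.2]
rail l [-72.  125.5]
rail r [-36.8 125.6]
rail l [-68.7 -13. ]
rail r [-38.5 -12.9]
leg top far edge [-20.5 -66.4]
leg top far [ 61.6 -66.3]
```

move_arm(
  gripper=[1,1,1,1,1,1,1],
  linear=[
    [0,0,3],
    [0,0,3],
    [0,0,3],
    [0,0,3],
    [0,0,3],
    [0,0,2.5],
    [0,0,0],
  ],
  twist=[0,0,0,0,0,0,0],
)

```text
clock: 3.95
position: [0.5927, -0.0375, 0.0537]
tool_rot: [-3.137, -0.0, 1.54]
force: [-0.6, 0.5, 0.4]
grip_width: 0.0853
finger_force: 0.0
```

move_arm(
  gripper=[0.6,0.5,0.5,0.5,0.5,0.5],
  linear=[
    [0,0,0],
    [0,0,0],
    [0,0,0],
    [0,0,0],
    [0,0,0],
    [0,0,0],
  ],
  twist=[0,0,0,0,0,0],
  squeeze=20,
)

```text
clock: 4.55
position: [0.5953, -0.0385, 0.0579]
tool_rot: [3.14, -0.001, 1.537]
force: [-3.4, 1.7, 9.4]
grip_width: 0.0596
finger_force: 20.6
```

```bash
python3 - <<'E'
from h import *
from workcell import viewer,monitor
plan(monitor.observe(),(.0445,.036),.0575,90-2.338)
E
```

```text
tool cm [3.06 0.4  0.04] twist 0.38070447716478384 at gauge mm [40.7  5.4] z 0.0579 yaw-g 90.38 f [-3.4  1.7  9.4] w 0.0596 t 4.55 q7 0.27
```

move_arm(
  gripper=[0.5,0.5,0.5,0.5,0.5,0.5,0.5],
  linear=[
    [0,0,-0.1],
    [0.7,0.1,0],
    [0.7,0.1,0],
    [0.7,0.1,0],
    [0.7,0.1,0],
    [0.2,0,0],
    [0,0,0],
  ],
  twist=[0.3,0,0,0,0,0,0],
)

```text
clock: 5.25
position: [0.6012, -0.0098, 0.0586]
tool_rot: [3.139, 0.002, 1.53]
force: [1.3, -8.8, 12.5]
grip_width: 0.0575
finger_force: 18.9
```

```bash
python3 - <<'E'
from h import *
from workcell import viewer,monitor
plan(monitor.observe(),(.0445,.04),.0575,90-2.338)
f=viewer.grab_frame("wrist");cv2.imwrite("pics/w2.png",f["img"][:,:,::-1]);print(f["eye"].tolist(),f["rotation"].tolist())
E
```

```text
tool cm [ 0.57 -0.09  0.11] twist 0.01597465369331985 at gauge mm [45.4 34.3] z 0.0586 yaw-g 90.02 f [ 1.3 -8.8 12.5] w 0.0575 t 5.25 q7 0.22
[0.603189314530806, 0.055593798415586045, 0.20116953133102575] [-0.264953033959063, -0.003875756795693741, -0.04003084386966148]
```

View pics/w2.png

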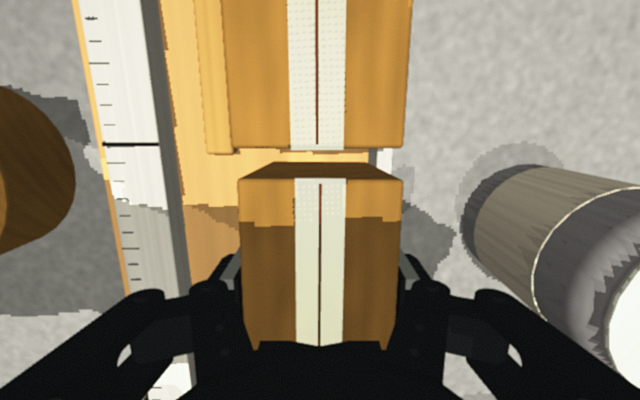

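The gap is still open. Carton_b's front top edge is at row 178 (238–403), and carton_a's near top edge is at row 148 (222/234–407).

```bash
python3 - <<'E'
from h import *
K=np.array([[315.3437,0,319.1366],[0,315.3437,203.0912],[0,0,1]])
c=(K,np.array([0.603189314530806, 0.055593798415586045, 0.20116953133102575]),R.from_euler("xyz",[-0.264953033959063, -0.003875756795693741, -0.04003084386966148]).as_matrix())
for n,q,z in (("a l",(234,151),.095),("a r",(406,147),.095),("a label",(290,150),.095),("a label r",(345,149),.095),("b l",(238,180),.095),("b r",(403,180),.095),("b label",(295,178),.095),("b label r",(346,178),.095),("b bottom edge l",(279,163),.01),("b bot r",(364,164),.01)): print(n,np.round(I(ray(c,q,z))*1000,1))
E
```

```text
a l [16.8 88.9]
a r [74.1 90.2]
a label [35.5 89.2]
a label r [53.8 89.6]
b l [17.5 79.1]
b r [73.9 79.1]
b label [36.9 79.8]
b label r [54.4 79.8]
b bottom edge l [21.2 73.1]
b bot r [72.8 72.5]
```

The cartons are in line, but carton_b has pitched a little under the pads' downward pull. I'll let it settle, regrip lower and take the pressure off.

move_arm(
  gripper=[0.9,0.9,0.9,0.9,0.9,0.9,0.9,0.9],
  linear=[
    [0,0,0],
    [0,0,0],
    [0,0,0],
    [0,0,0.5],
    [0,0,0.5],
    [0,0,0],
    [0,0,0],
    [0,0,0],
  ],
  twist=[0,0,0,0,0,0,0,0],
)

```text
clock: 6.1
position: [0.5999, -0.009, 0.0473]
tool_rot: [3.142, 0.0, 1.53]
force: [-0.7, -0.0, 1.4]
grip_width: 0.0767
finger_force: 0.0
```

move_arm(
  gripper=[0.6,0.6,0.6,0.6,0.6,0.6,0.6],
  linear=[
    [0,0,0],
    [0,0,0],
    [0,0,0],
    [0,0,0],
    [0,0,0],
    [0,0,-0.1],
    [0,0,0],
  ],
  twist=[0,0,0,0,0,0,0],
)

```text
clock: 6.8
position: [0.5994, -0.0089, 0.0481]
tool_rot: [-3.141, 0.0, 1.531]
force: [0.4, 0.2, -3.7]
grip_width: 0.0578
finger_force: 22.3
```

```bash
python3 - <<'E'
from h import *
from workcell import viewer,monitor
plan(monitor.observe(),(.0447,.04),.047,90-2.338)
f=viewer.grab_frame("wrist");cv2.imwrite("pics/w3.png",f["img"][:,:,::-1]);print(f["eye"].tolist(),f["rotation"].tolist())
E
```

```text
tool cm [0.49 0.11 0.11] twist 0.032546652235112106 at gauge mm [43.6 35.1] z 0.0481 yaw-g 90.03 f [ 0.4  0.2 -3.7] w 0.0578 t 6.8 q7 0.23
[0.6019926803113161, 0.05623638224758101, 0.19073800145984507] [-0.26346636650300725, 3.266347434882633e-05, -0.03973785988711684]
```

move_arm(
  gripper=[0.6,0.6,0.6,0.6,0.6],
  linear=[
    [0.2,0.05,0],
    [0.2,0.05,0],
    [0.2,0.05,0],
    [0.2,0,0],
    [0,0,0],
  ],
  twist=[0,0,0,0,0],
)

```text
clock: 7.35
position: [0.6016, -0.0006, 0.0482]
tool_rot: [-3.141, -0.0, 1.531]
force: [-0.1, 0.3, -2.2]
grip_width: 0.0576
finger_force: 22.3
```

move_arm(
  gripper=[0.6,0.6,0.6,0.6],
  linear=[
    [0.1,0,0],
    [0.1,0,0],
    [0,0,0],
    [0,0,0],
  ],
  twist=[0,0,0,0],
)

```text
clock: 7.75
position: [0.6017, 0.0009, 0.0483]
tool_rot: [-3.142, 0.0, 1.53]
force: [0.0, 0.1, -3.3]
grip_width: 0.0577
finger_force: 22.3
```

```bash
python3 - <<'E'
from h import *
from workcell import viewer,monitor
plan(monitor.observe(),(.0447,.04),.047,90-2.338)
f=viewer.grab_frame("wrist");cv2.imwrite("pics/w4.png",f["img"][:,:,::-1]);print(f["eye"].tolist(),f["rotation"].tolist())
E
```

```text
tool cm [-0.5  -0.08  0.13] twist 0.029060915467539417 at gauge mm [45.5 45. ] z 0.0483 yaw-g 90.03 f [ 0.   0.1 -3.3] w 0.0577 t 7.75 q7 0.21
[0.6041535759768301, 0.06609696644256884, 0.19097287411610123] [-0.26345819358710343, -0.0007407528109684147, -0.03979629757576965]
```

View pics/w4.png

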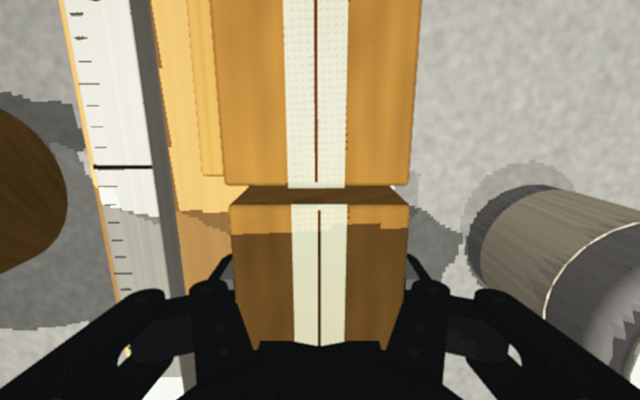

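```bash
python3 - <<'E'
from h import *
K=np.array([[315.3437,0,319.1366],[0,315.3437,203.0912],[0,0,1]])
c=(K,np.array([0.6041535759768301, 0.06609696644256884, 0.19097287411610123]),R.from_euler("xyz",[-0.26345819358710343, -0.0007407528109684147, -0.03979629757576965]).as_matrix())
for n,l,r in (("a",(225,185),(411,185)),("b",(229,205),(407,205)),("bfacebot",(248,186),(389,186))):
  for z in (.07,.08,.085,.09,.095):
    L,Q=I(ray(c,l,z)),I(ray(c,r,z)); print(n,z,np.round(np.r_[L,Q]*1000,1),"w",round((Q-L)[0]*1000,1))
im=cv2.imread("pics/w4.png");cv2.imwrite("pics/c4.png",cv2.resize(im[160:270,200:440],None,fx=3,fy=3,interpolation=cv2.INTER_CUBIC))
E
```

```text
a 0.07 [ 8.6 84.9 81.4 85. ] w 72.8
a 0.08 [11.6 87.  78.4 87.1] w 66.8
a 0.085 [13.1 88.  76.9 88.1] w 63.8
a 0.09 [14.7 89.1 75.4 89.1] w 60.7
a 0.095 [16.2 90.1 73.9 90.2] w 57.7
b 0.07 [ 9.6 76.8 80.4 76.8] w 70.8
b 0.08 [12.5 79.6 77.5 79.6] w 65.0
b 0.085 [14.  80.9 76.  81. ] w 62.1
b 0.09 [15.5 82.3 74.6 82.4] w 59.1
b 0.095 [16.9 83.7 73.1 83.7] w 56.2
bfacebot 0.07 [17.6 84.5 72.8 84.6] w 55.2
bfacebot 0.08 [19.9 86.6 70.5 86.7] w 50.7
bfacebot 0.085 [21.  87.7 69.4 87.7] w 48.4
bfacebot 0.09 [22.1 88.8 68.2 88.8] w 46.1
bfacebot 0.095 [23.3 89.8 67.1 89.9] w 43.8
```

View pics/c4.png

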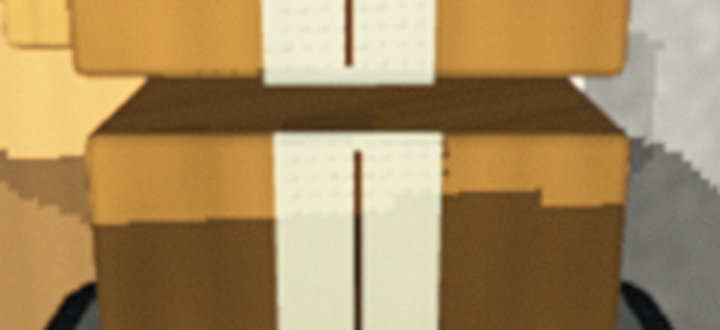

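b is upright and in line with a (x centre 45.0 for both), with about 7 mm left. I'll close that gap and feel for contact.

move_arm(
  gripper=[0.6,0.6,0.6,0.6,0.6],
  linear=[
    [0.2,0,0],
    [0.2,0,0],
    [0.1,0,0],
    [0,0,0],
    [0,0,0],
  ],
  twist=[0,0,0,0,0],
)

```text
clock: 8.3
position: [0.6019, 0.006, 0.0483]
tool_rot: [-3.142, 0.0, 1.531]
force: [-0.5, 0.9, -3.1]
grip_width: 0.058
finger_force: 22.3
```

move_arm(
  gripper=[0.6,0.6,0.6,0.6],
  linear=[
    [0.1,0,0],
    [0.1,0,0],
    [0,0,0],
    [0,0,0],
  ],
  twist=[0,0,0,0],
)

```text
clock: 8.7
position: [0.602, 0.0071, 0.0483]
tool_rot: [3.141, 0.001, 1.53]
force: [-0.7, -5.6, -2.6]
grip_width: 0.0578
finger_force: 22.3
```

move_arm(
  gripper=[0.6,0.6,0.6,0.6],
  linear=[
    [0.1,0,0],
    [0,0,0],
    [0,0,0],
    [0,0,0],
  ],
  twist=[0,0,0,0],
)

```text
clock: 9.1
position: [0.602, 0.0071, 0.0484]
tool_rot: [3.141, 0.002, 1.529]
force: [-0.1, -10.1, -2.4]
grip_width: 0.0577
finger_force: 22.3
```

move_arm(
  gripper=[0.6,0.6,0.9,1,1,1,1,1],
  linear=[
    [0,0,0.1],
    [0,0,0],
    [0,0,0],
    [0,0,0],
    [0,0,0],
    [0,0,0],
    [0,0,-4],
    [0,0,-4],
  ],
  twist=[0,0,0,0,0,0,0,0],
)

```text
clock: 9.9
position: [0.6014, 0.0089, 0.1276]
tool_rot: [-3.14, 0.001, 1.53]
force: [0.4, 0.6, 0.9]
grip_width: 0.0852
finger_force: 0.0
```

move_arm(
  gripper=[1,1,1,1,1,1],
  linear=[
    [-4,0,-1],
    [-4,0,0],
    [-4,0,0],
    [-4,0,0],
    [0,0,0],
    [0,0,0],
  ],
  twist=[0,0,0,0,0,0],
)

```text
clock: 10.5
position: [0.5954, -0.1516, 0.1372]
tool_rot: [-3.142, -0.0, 1.529]
force: [-0.5, 0.1, -0.2]
grip_width: 0.0855
finger_force: 0.0
```

```bash
python3 - <<'E'
from h import *
from workcell import viewer,monitor
plan(monitor.observe(),(-.055,-.12),.16,-2.338)
f=viewer.grab_frame("wrist");cv2.imwrite("pics/w5.png",f["img"][:,:,::-1]);print(f["eye"].tolist(),f["rotation"].tolist())
E
```

```text
tool cm [ -1.25 -10.04  -2.27] twist 89.92809920294606 at gauge mm [  45.4 -107.6] z 0.1372 yaw-g 89.93 f [-0.5  0.1 -0.2] w 0.0855 t 10.5 q7 0.4
[0.5979758516354042, -0.08644505840437808, 0.27994101023913437] [-0.2632931480347893, -0.0007072467912438984, -0.04149757994066952]
```

View pics/w5.png

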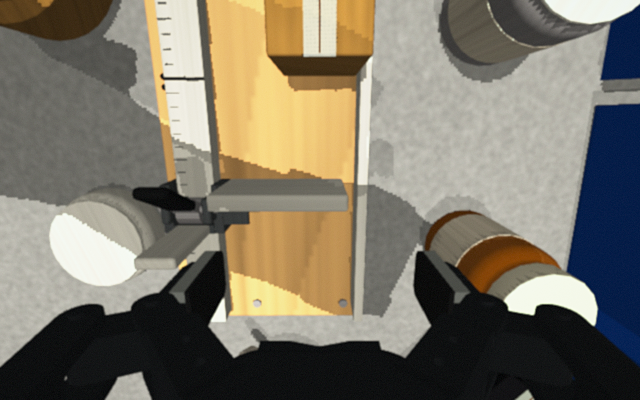

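Wrist view: carton_b's near end is square, with corners (267,56) and (373,56). The mark is at row 77, the leg plate at rows 180–210, the lever tip at (165,198) and the grip plate at (165,250). Next I check flushness with the top camera (carton heights) and measure the leg.

```bash
python3 - <<'E'
from h import *
from workcell import viewer,monitor
K=np.array([[315.3437,0,319.1366],[0,315.3437,203.0912],[0,0,1]])
c=(K,np.array([0.5979758516354042, -0.08644505840437808, 0.27994101023913437]),R.from_euler("xyz",[-0.2632931480347893, -0.0007072467912438984, -0.04149757994066952]).as_matrix())
for n,q,z in (("b l",(267,56),.095),("b r",(373,56),.095),("mark",(182,77),.03),("rail l",(163,77),.03),("rail r",(204,77),.03)): print(n,np.round(I(ray(c,q,z))*1000,1))
for p in ((-.055,-.09,.075),(-.02,-.09,.075),(.065,-.09,.075),(-.055,-.126,.105),(-.055,-.08,.1)): print(p,np.round(proj(c,np.r_[T(p),p[2]])))
im=cv2.imread("pics/w5.png")
f=viewer.grab_frame("top")["img"][:,:,::-1][148:242,232:424]
a=cv2.resize(f,None,fx=3,fy=3,interpolation=cv2.INTER_CUBIC);b=cv2.resize(im[140:290,110:370],None,fx=2.2,fy=2.2,interpolation=cv2.INTER_CUBIC)
o=np.zeros((a.shape[0]+b.shape[0],580,3),np.uint8);o[:a.shape[0],:a.shape[1]]=a[:,:580];o[a.shape[0]:,:b.shape[1]]=b;cv2.imwrite("pics/m6.png",o[:600]);print(o.shape,a.shape)
E
```

```text
b l [ 17.4 -10.1]
b r [ 74.6 -10.1]
mark [-56.1 -13. ]
rail l [-70.1 -13. ]
rail r [-39.8 -13. ]
(-0.055, -0.09, 0.075) [[168. 192.]]
(-0.02, -0.09, 0.075) [[221. 192.]]
(0.065, -0.09, 0.075) [[348. 192.]]
(-0.055, -0.126, 0.105) [[153. 261.]]
(-0.055, -0.08, 0.1) [[146. 185.]]
(612, 580, 3) (282, 576, 3)
```

View pics/m6.png

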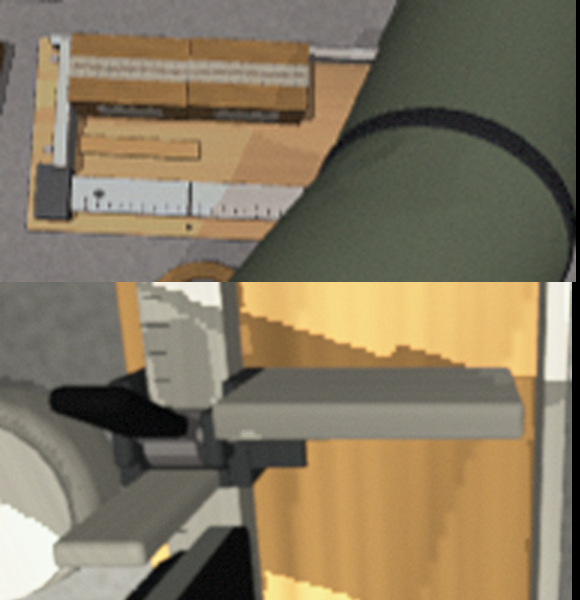

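The cartons are flush and in line. The leg edge is at about y = −92, about 78 mm short of the mark. Next I move over the lever and turn 90°.

move_arm(
  gripper=[1,1,1,1,1,1,1,1],
  linear=[
    [0.2,-3,-1],
    [0,-3,-1],
    [0,-4,0],
    [0,0,0],
    [0,0,0],
    [0,0,0],
    [0,0,0],
    [0,0,0],
  ],
  twist=[0,0,0,-8,-8,-8,-8,-8],
)

```text
clock: 11.4
position: [0.4961, -0.1434, 0.1574]
tool_rot: [3.141, -0.0, 2.237]
force: [-0.2, 0.1, 0.0]
grip_width: 0.0851
finger_force: 0.0
```

move_arm(
  gripper=[1,1,1,1,1,1,1,1],
  linear=[
    [0,0,0],
    [0,0,0],
    [0,0,0],
    [0,0,0],
    [0,0,0],
    [0,0,0],
    [0,0,0],
    [0,0,0],
  ],
  twist=[-8,-8,-8,-8,-8,-8,-2,0],
)

```text
clock: 12.2
position: [0.4959, -0.1442, 0.1573]
tool_rot: [3.141, 0.0, 3.1]
force: [1.0, -0.4, 0.3]
grip_width: 0.0855
finger_force: 0.0
```

```bash
python3 - <<'E'
from h import *
from workcell import viewer,monitor
plan(monitor.observe(),(-.055,-.105),.066,180-2.338)
f=viewer.grab_frame("wrist");cv2.imwrite("pics/w7.png",f["img"][:,:,::-1]);print(f["eye"].tolist(),f["rotation"].tolist())
E
```

```text
tool cm [ 0.08 -0.07  9.13] twist -0.028973058629048865 at gauge mm [ -54.2 -104.3] z 0.1573 yaw-g 179.97 f [ 1.  -0.4  0.3] w 0.0855 t 12.2 q7 1.71
[0.42988639053619276, -0.14216093338571828, 0.30000658008716374] [-0.2645417573631248, -0.000577545633084986, 1.5299741491563572]
```

View pics/w7.png

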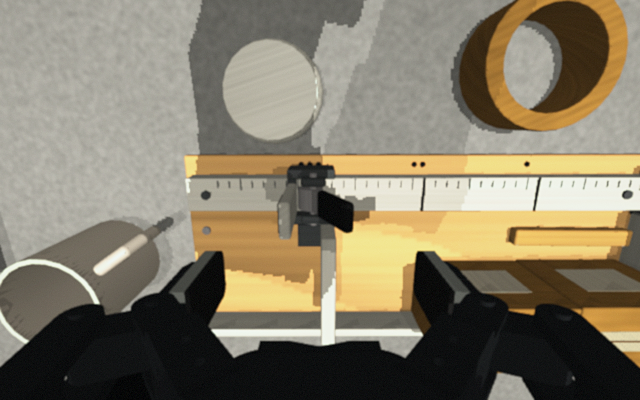

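Wrist view: mark2 (two dots) is at column 423, the saddle's front edge is at about 334 and the scale is 1.13 px/mm, so about 78 mm to go. The lever leans +y and the grip plate is at (287,205). The gripper straddles both. I've used all my picture views, so the rest is numeric.

move_arm(
  gripper=[1,1,1,1,1,1,1],
  linear=[
    [0,-0.1,2.5],
    [0,0,2.5],
    [0,0,2],
    [0,0,1],
    [0,0,1],
    [0,0,0],
    [0,0,0],
  ],
  twist=[0,0,0,0,0,0,0],
)

```text
clock: 12.95
position: [0.496, -0.146, 0.0678]
tool_rot: [-3.141, 0.001, 3.101]
force: [-0.5, -0.4, -0.4]
grip_width: 0.0858
finger_force: 0.0
```

move_arm(
  gripper=[0.8,0.8,0.8,0.8,0.8],
  linear=[
    [0,0,0],
    [0,0,0],
    [0,0,0],
    [0,0,0],
    [0,0,0],
  ],
  twist=[0,0,0,0,0],
  squeeze=30,
)

```text
clock: 13.45
position: [0.4958, -0.1459, 0.0674]
tool_rot: [-3.142, 0.0, 3.101]
force: [-0.3, 0.6, 0.1]
grip_width: 0.0681
finger_force: 0.0
```

```bash
python3 - <<'E'
from h import *
from workcell import viewer,monitor
plan(monitor.observe(),(-.055,-.105),.066,180-2.338)
E
```

```text
tool cm [0.07 0.1  0.14] twist 0.029669680046453095 at gauge mm [ -54.3 -106. ] z 0.0674 yaw-g 180.03 f [-0.3  0.6  0.1] w 0.0681 t 13.45 q7 1.71
```

move_arm(
  gripper=[0.8,0.8,0.8,0.8,0.8,0.8,0.8,0.8],
  linear=[
    [0,0.5,0],
    [0,0.5,0],
    [0,0.5,0],
    [0,1,0],
    [0,1,0],
    [0,1,0],
    [0,1,0],
    [0,1,0],
  ],
  twist=[0,0,0,0,0,0,0,0],
)

```text
clock: 14.25
position: [0.4983, -0.0799, 0.0673]
tool_rot: [-3.142, -0.0, 3.102]
force: [-0.3, -2.9, 1.5]
grip_width: 0.0689
finger_force: 1.0
```

move_arm(
  gripper=[0.8,0.8,0.8,0.8,0.8],
  linear=[
    [0,0.5,0],
    [0,0.3,0],
    [0,0.2,0],
    [0,0,0],
    [0,0,0],
  ],
  twist=[0,0,0,0,0],
)

```text
clock: 14.75
position: [0.4988, -0.0711, 0.0673]
tool_rot: [3.142, 0.0, 3.101]
force: [0.7, -0.7, 0.2]
grip_width: 0.0682
finger_force: 0.0
```

```bash
cat > edge.py <<'E'
from h import *
from workcell import viewer,monitor
plan(monitor.observe(),(-.055,-.025),.066,180-2.338)
f=viewer.grab_frame("wrist");c=cam(f);g=cv2.cvtColor(f["img"],cv2.COLOR_RGB2GRAY)
cv2.imwrite("pics/e%05d.png"%(monitor.observe()["clock"]*100),f["img"][:,:,::-1])
# profiles of brightness along the rail top (z=30) at several x offsets, y from -45 to 25 mm
ys=np.arange(-.045,.026,.001)
print("y   ",*["%4d"%round(y*1000) for y in ys])
for x in (-.067,-.064,-.060):
    uv=np.array([proj(c,np.r_[T((x,y)),.03])[0] for y in ys]).astype(np.float32)
    v=cv2.remap(g,uv[:,0].reshape(1,-1),uv[:,1].reshape(1,-1),cv2.INTER_LINEAR)[0]
    print(x*1000,uv[0].round(),uv[-1].round(),*["%4d"%k for k in v])
E
python3 edge.py
```

```text
tool cm [0.06 0.62 0.13] twist 0.015565981353574898 at gauge mm [-54.4 -31.2] z 0.0673 yaw-g 180.02 f [ 0.7 -0.7  0.2] w 0.0682 t 14.75 q7 1.58
y     -45  -44  -43  -42  -41  -40  -39  -38  -37  -36  -35  -34  -33  -32  -31  -30  -29  -28  -27  -26  -25  -24  -23  -22  -21  -20  -19  -18  -17  -16  -15  -14  -13  -12  -11  -10   -9   -8   -7   -6   -5   -4   -3   -2   -1    0    1    2    3    4    5    6    7    8    9   10   11   12   13   14   15   16   17   18   19   20   21   22   23   24   25
-67.0 [297. 211.] [414. 211.]   35   37   37   36   38   36   38   37   38   39   31   58  132  140  139  141  138  139  137  139  134   96  123  138  138  136  146  209  234  235  190   39  125  235  233  232  232  232  231  233  231  151  187  232  232  232  231  231  232  232  213  127  196  232  231  231  231  230  231  231  227  171  206  231  230  230  230  230  230  232  179
-64.0 [297. 215.] [414. 216.]   45   46   46   46   45   45   45   45   45   47   39   61  137  141  140  139  139  139  140  139  134  101  126  140  137  138  140  197  227  224  181   35   70  192  224  222  223  232  234  234  235  179  208  235  234  234  234  234  234  234  219  126  182  231  233  232  233  232  232  233  226  129  200  234  232  232  232  231  231  233  207
-60.0 [297. 222.] [413. 222.]   65   64   62   58   51   51   50   52   52   64  102  131  143  139  140  140  141  138  140  139  134   97  124  139  138  140  140  140  138  140  111   26   65  134  140  138  135  135  150  205  213  177  135  136  137  137  136  135  138  151  172  228  234  233  232  233  232  233  218  145  133  132  134  133  163  229  231  231  230  231  223
```

```bash
cat > prof.py <<'E'
from h import *
import sys
from workcell import viewer
def prof(c,g,x,z,y0,y1):
    ys=np.arange(y0,y1,.001)
    uv=np.array([proj(c,np.r_[T((x,y)),z])[0] for y in ys]).astype(np.float32)
    v=cv2.remap(g,uv[:,0].reshape(1,-1),uv[:,1].reshape(1,-1),cv2.INTER_LINEAR)[0]
    print("x",x,"z",z,"y0",y0,uv[0].round(),uv[-1].round(),*v)
E
python3 - <<'E'
from prof import *
f=viewer.grab_frame("wrist");c=cam(f);g=cv2.cvtColor(f["img"],cv2.COLOR_RGB2GRAY)
print(I(c[1]),c[1][2])
for x in (-.078,-.076,-.074,-.072): prof(c,g,x,.041,-.085,.0)
for x in (-.02,-.01,0.,.01,.02): prof(c,g,x,.075,-.085,.0)
prof(c,g,-.067,.03,-.085,-.03)
E
```

```text
[-0.12043781 -0.03185496] 0.20997356827789931
x -0.078 z 0.041 y0 -0.085 [223. 197.] [375. 197.] 109 110 109 108 109 110 109 110 118 127 126 121 111 110 108 109 111 109 109 107 71 55 61 60 58 57 59 58 60 58 58 58 58 59 58 59 58 49 42 42 44 42 43 43 42 43 44 44 45 43 43 42 44 42 44 44 43 43 44 47 110 172 174 174 173 172 173 172 173 172 173 174 171 172 173 173 173 172 173 173 172 173 172 173 172
x -0.076 z 0.041 y0 -0.085 [223. 201.] [375. 201.] 100 99 99 99 98 100 99 100 98 100 99 99 99 100 98 100 100 99 101 94 61 56 57 58 57 59 58 58 57 58 56 55 45 46 46 47 45 43 49 62 66 66 66 66 59 42 43 42 41 43 42 41 43 42 42 41 43 43 41 47 84 99 101 100 99 99 96 98 97 104 106 105 105 104 107 105 105 105 106 104 104 106 106 105 106
x -0.074 z 0.041 y0 -0.085 [223. 204.] [375. 204.] 104 104 104 105 103 101 102 103 102 102 102 101 104 103 102 103 104 98 104 100 68 57 56 57 56 58 53 58 57 51 49 48 41 40 38 39 38 36 54 84 92 96 94 89 70 39 39 36 37 38 39 41 43 43 42 42 40 42 42 45 86 102 103 101 101 106 122 123 124 111 100 111 124 123 123 121 122 122 124 123 124 123 125 118 121
x -0.072 z 0.041 y0 -0
[... 1460 characters left out ...]
4 14 12 11 15 14 10 13 13 15 16 14 14 12 14 15 16 13 16 15 14 14 10 15 14 15 17 15 18 15 17 17 15 14 12 12 16 11 13 12 16 15 16 14 13 14 12 16 13 15 15 11
x 0.02 z 0.075 y0 -0.085 [219. 392.] [377. 392.] 15 13 14 15 14 12 15 15 14 15 15 15 13 15 14 16 15 14 14 15 12 14 13 12 13 14 15 13 14 15 13 14 13 13 16 15 13 14 16 13 14 14 15 14 14 13 14 13 12 16 17 12 16 14 15 11 15 15 13 16 13 16 13 14 15 14 16 13 15 15 16 14 15 14 14 12 17 15 14 14 13 15 13 13 13
x -0.067 z 0.03 y0 -0.085 [230. 211.] [322. 211.] 167 114 126 138 139 138 137 138 137 139 128 83 128 140 139 139 138 121 54 41 41 43 43 45 52 34 58 136 141 111 46 35 38 36 39 38 38 36 38 36 37 37 38 37 38 37 36 38 39 40 33 53 123 140 139 139
```

The saddle spans −65 to −25 (edge −25.2, matching the kinematics) and the mark is at −13.7. That leaves 11.5 mm.

move_arm(
  gripper=[0.8,0.8,0.8,0.8,0.8,0.8],
  linear=[
    [0,0.4,0],
    [0,0.4,0],
    [0,0.2,0],
    [0,0.1,0],
    [0,0,0],
    [0,0,0],
  ],
  twist=[0,0,0,0,0,0],
)

```text
clock: 15.45
position: [0.4992, -0.0598, 0.0673]
tool_rot: [3.142, 0.0, 3.101]
force: [0.0, 0.2, 0.4]
grip_width: 0.0684
finger_force: 0.0
```

```bash
cat > leg.py <<'E'
from prof import *
from workcell import monitor
def cross(c,g,xs,z,y0,y1,lo_hi):
    ys=np.arange(y0,y1,.0002);out=[]
    for x in xs:
        uv=np.array([proj(c,np.r_[T((x,y)),z])[0] for y in ys]).astype(np.float32)
        v=cv2.remap(g,uv[:,0].reshape(1,-1),uv[:,1].reshape(1,-1),cv2.INTER_LINEAR)[0].astype(float)
        if lo_hi: d=cv2.GaussianBlur(v.reshape(1,-1),(0,0),2)[0]; out.append(ys[np.argmax(np.gradient(d))])
        else: out.append(ys[np.argmin(cv2.GaussianBlur(v.reshape(1,-1),(0,0),3)[0])])
    return np.round(np.array(out)*1000,1)
s=monitor.observe();plan(s,(-.055,-.025),.066,180-2.338)
f=viewer.grab_frame("wrist");c=cam(f);g=cv2.cvtColor(f["img"],cv2.COLOR_RGB2GRAY)
print("edge",cross(c,g,(-.078,-.077,-.076,-.075,-.074),.041,-.033,-.004,True))
print("rear",cross(c,g,(-.078,-.077,-.076,-.075,-.074),.041,-.062,-.044,False),)
print("mark",cross(c,g,(-.068,-.067,-.066,-.064),.03,-.017,-.010,False))
for x in (-.077,-.075): prof(c,g,x,.041,-.062,.0)
prof(c,g,-.067,.03,-.035,.01)
E
python3 leg.py
```

```text
tool cm [ 0.06 -0.51  0.13] twist 0.03802385212335935 at gauge mm [-54.4 -19.9] z 0.0673 yaw-g 180.04 f [0.  0.2 0.4] w 0.0684 t 15.45 q7 1.56
edge [-14.4 -14.4 -14.4 -14.4 -14.4]
rear [-44.2 -51.6 -44.6 -52.4 -44.2]
mark [-13.8 -13.8 -13.8 -13.8]
x -0.077 z 0.041 y0 -0.062 [244. 199.] [354. 199.] 100 96 99 100 99 98 100 99 71 57 58 58 58 58 58 59 57 58 59 56 57 56 57 56 58 55 41 40 48 49 48 46 45 41 41 41 41 41 41 43 42 42 39 42 42 43 40 40 92 99 103 105 108 107 109 107 105 108 108 105 106 108
x -0.075 z 0.041 y0 -0.062 [244. 202.] [354. 203.] 98 97 98 98 98 98 99 98 70 55 56 58 56 58 58 57 57 59 56 54 54 53 55 52 48 46 53 77 82 85 84 82 69 45 41 41 41 43 43 41 42 43 42 41 43 43 40 43 92 99 98 100 105 105 106 106 106 106 105 105 105 105
x -0.067 z 0.03 y0 -0.035 [295. 211.] [370. 211.] 36 36 38 38 37 38 37 38 38 39 36 33 47 117 139 137 138 136 138 137 100 18 69 134 136 134 161 234 233 232 228 141 187 232 232 231 231 232 230 232 209 125 197 232 231 230
```

The edge is at −14.4 against the mark at −13.8. Next I close the fingers in step with a matching −y shift of the tool, so the leg stays put.

move_arm(
  gripper=[0.75,0.72,0.69,0.66,0.66,0.66],
  linear=[
    [0,-0.1,0],
    [0,-0.15,0],
    [0,-0.15,0],
    [0,-0.15,0],
    [0,0,0],
    [0,0,0],
  ],
  twist=[0,0,0,0,0,0],
  squeeze=35,
)

```text
clock: 16.1
position: [0.499, -0.0655, 0.0673]
tool_rot: [3.142, 0.0, 3.101]
force: [-0.0, -0.3, 0.0]
grip_width: 0.0565
finger_force: 0.0
```

```bash
python3 leg.py | head -4
```

```text
tool cm [0.06 0.05 0.13] twist 0.027986486409787403 at gauge mm [-54.4 -25.5] z 0.0673 yaw-g 180.03 f [-0.  -0.3  0. ] w 0.0565 t 16.1 q7 1.57
edge [-13.2 -13.  -13.  -13.  -13.2]
rear [-44.2 -49.4 -47.8 -44.2 -44.6]
mark [-14.  -13.8 -13.8 -13.8]
```

move_arm(
  gripper=[0.62,0.58,0.54,0.5,0.5,0.5],
  linear=[
    [0,-0.17,0],
    [0,-0.17,0],
    [0,-0.17,0],
    [0,-0.17,0],
    [0,0,0],
    [0,0,0],
  ],
  twist=[0,0,0,0,0,0],
)

```text
clock: 16.75
position: [0.4987, -0.0723, 0.0673]
tool_rot: [-3.142, -0.0, 3.101]
force: [0.2, 0.7, -0.2]
grip_width: 0.0426
finger_force: 0.2
```

```bash
python3 leg.py | head -4
```

```text
tool cm [0.05 0.74 0.13] twist 0.024861785505322587 at gauge mm [-54.5 -32.4] z 0.0673 yaw-g 180.02 f [ 0.2  0.7 -0.2] w 0.0426 t 16.75 q7 1.58
edge [-14.2 -19.2 -19.2 -19.2 -14. ]
rear [-45.8 -45.2 -46.2 -47.8 -45.4]
mark [-13.8 -13.8 -13.6 -13.6]
```

move_arm(
  gripper=[0.45,0.4,0.35,0.3,0.27,0.25,0.25,0.25],
  linear=[
    [0,-0.2,0],
    [0,-0.2,0],
    [0,-0.2,0],
    [0,-0.2,0],
    [0,0,0],
    [0,0,0],
    [0,0,0],
    [0,0,0],
  ],
  twist=[0,0,0,0,0,0,0,0],
)

```text
clock: 17.6
position: [0.4986, -0.0804, 0.0678]
tool_rot: [-3.141, 0.001, 3.101]
force: [-2.9, -0.7, 15.3]
grip_width: 0.0247
finger_force: 33.9
```

```bash
python3 leg.py
```

```text
tool cm [0.08 1.55 0.18] twist 0.010806724378824129 at gauge mm [-54.2 -40.5] z 0.0678 yaw-g 180.01 f [-2.9 -0.7 15.3] w 0.0247 t 17.6 q7 1.59
edge [-13.8 -27.2 -27.2 -27.  -13.8]
rear [-51.8 -45.4 -48.8 -44.2 -49.6]
mark [-13.8 -13.6 -13.6 -13.6]
x -0.077 z 0.041 y0 -0.062 [281. 198.] [391. 199.] 101 101 100 100 101 100 101 101 89 45 41 42 42 42 41 42 42 40 43 43 41 44 41 42 43 42 41 43 46 48 50 50 48 47 43 71 85 82 83 85 83 83 82 83 84 83 83 82 85 109 109 110 110 109 109 110 109 108 108 108 109 109
x -0.075 z 0.041 y0 -0.062 [281. 202.] [391. 202.] 99 99 100 99 100 100 101 102 90 50 41 42 42 42 44 43 45 41 42 43 44 43 44 41 45 43 41 46 72 82 83 87 85 77 53 67 83 84 85 84 84 82 82 84 82 83 82 82 86 107 109 106 108 105 105 107 107 107 108 107 108 108
x -0.067 z 0.03 y0 -0.035 [329. 210.] [405. 210.] 38 37 39 37 37 38 40 37 38 39 38 37 53 60 55 115 226 236 235 238 210 51 91 228 235 233 233 232 232 232 219 134 177 231 232 232 232 231 232 233 223 137 214 233 231 231
```

move_arm(
  gripper=[0.25,0.25,0.25,0.25,0.25,0.25],
  linear=[
    [0,0,-0.1],
    [0,0,0],
    [0,0,0],
    [0,0,0],
    [0,0,0],
    [0,0,0],
  ],
  twist=[0,0,0,0,0,0],
  squeeze=35,
)

```text
clock: 18.25
position: [0.4985, -0.0804, 0.0679]
tool_rot: [-3.141, 0.0, 3.101]
force: [4.9, -3.3, -10.9]
grip_width: 0.0247
finger_force: 37.7
```

```bash
python3 leg.py|head -4; python3 - <<'E'
from h import *
from workcell import viewer
# carton check: compare carton area in top view with the picture taken after butting; lever tip check
f=viewer.grab_frame("wrist");c=cam(f);g=cv2.cvtColor(f["img"],cv2.COLOR_RGB2GRAY)
for z,x in ((.105,-.055),):
    ys=np.arange(-.075,.005,.002);uv=np.array([proj(c,np.r_[T((x,y)),z])[0] for y in ys]).astype(np.float32)
    print(uv[0],uv[-1],*[int(g[int(v),int(u)]) for u,v in uv])
a=cv2.cvtColor(viewer.grab_frame("top")["img"][:,:,::-1],cv2.COLOR_BGR2GRAY)[148:242,232:424]
b=cv2.cvtColor(cv2.resize(cv2.imread("pics/m6.png")[:282,:576],(192,94),interpolation=cv2.INTER_AREA),cv2.COLOR_BGR2GRAY)
d=cv2.absdiff(a,b)[5:45,15:108];print("carton diff mean/max",d.mean(),d.max())
E
```

```text
tool cm [0.07 1.55 0.19] twist 0.023180559201080086 at gauge mm [-54.3 -40.4] z 0.0679 yaw-g 180.02 f [  4.9  -3.3 -10.9] w 0.0247 t 18.25 q7 1.59
edge [-13.8 -27.2 -27.2 -27.  -13.8]
rear [-47.6 -51.2 -49.  -49.8 -44.2]
mark [-13.6 -13.6 -13.6 -13.6]
[229.1954 296.9955] [435.86594 297.133  ] 13 18 12 10 13 12 18 15 17 18 12 80 133 134 131 98 45 42 39 41 12 11 12 12 17 14 15 17 17 12 20 14 15 13 15 13 15 21 15 15
carton diff mean/max 7.088172043010752 132
```

```bash
python3 - <<'E'
from h import *
from workcell import viewer
f=viewer.grab_frame("top");c=cam(f);g=cv2.cvtColor(f["img"],cv2.COLOR_RGB2GRAY)
b=cv2.cvtColor(cv2.imread("pics/top0.png"),cv2.COLOR_BGR2GRAY)
m=cv2.cvtColor(cv2.resize(cv2.imread("pics/m6.png")[:282,:576],(192,94),interpolation=cv2.INTER_AREA),cv2.COLOR_BGR2GRAY)
d=cv2.absdiff(g[148:242,232:424],m)
print("diff>30 cols",np.where((d[5:45,15:108]>30).sum(0)>0)[0]+15)
for r in (12,24): print("now",*g[148+r,252:345:2]);print("m6 ",*m[r,20:113:2])
E
```

```text
diff>30 cols [ 92  93  94  95  96  97  98  99 100 101 102 103 104 105 106 107]
now 161 150 117 105 107 110 110 110 111 114 115 110 115 109 101 111 108 102 118 128 122 121 121 118 127 117 115 118 118 110 122 121 116 124 123 123 123 124 122 126 125 122 122 121 120 122 123
m6  160 152 117 106 106 109 109 111 116 116 112 111 115 109 104 115 111 103 121 126 123 120 117 114 122 114 116 118 115 111 121 120 116 119 121 121 123 123 123 125 125 119 121 119 121 119 121
now 179 180 153 162 149 164 149 163 149 161 160 161 161 160 160 154 147 135 149 124 147 137 147 139 136 147 134 133 136 134 131 136 129 144 131 136 136 127 149 130 18 77 79 77 75 76 78
m6  177 178 154 161 150 163 148 160 147 159 159 159 157 159 156 155 149 139 147 126 147 141 146 142 135 146 133 135 136 135 135 134 131 144 135 135 135 128 143 128 134 136 82 140 136 138 135
```

```bash
python3 -c "
from workcell import bot
print(bot.job_done())"
```

```text
the job is handed in; nothing more can be done
None
```

The job is handed in at about 18.5 s of the 51 s: the cartons are flush and in line, the leg is within about 0.3 mm of the two-pack mark, and the arm is still pinching the lever against its grip plate at about 35 N. I take the lever as fully shut from the finger opening and the last wrist image, since I had no picture views left to look at it directly.

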